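Grade mixed valve balls on the sorting ramp

ROBOT

A 6-joint arm with a two-finger parallel gripper is mounted at the origin on the work surface. World frame = base frame: x ahead of the robot, y to its left, z up, the work surface at z = 0. Lengths are in m, angles in rad, forces in N, time in s.
With the tool pointing down it reaches from about 0.35 to 0.975 m from the base axis. Payload 4.9 kg.
Tool frame: the origin (TCP) lies at the centre of the arm's flange, where the gripper is bolted on; the fingertips stand 173 mm ahead of it and the grasp point (between the pads) lies 155 mm ahead of it (ctrl.finger_overhang is the distance from the TCP to the fingertips, in m); z points along the fingers, y is the direction in which the jaws open and shut (so a half turn about z gives the same grasp; the last joint's range is limited). The gripper opens to 85 mm and grips with 20 to 120 N. Pads are 22 mm wide; open, the fingers measure 114 mm over their backs; the gripper's body (76 mm by 85 mm) begins 54 mm behind the grasp point. The pads swing forward as they close: fully open they stand 13 mm farther back than shut.
Start: joints at [-1.252, 0.053, 1.613, -0, 1.476, -0.119], TCP at [0.265, -0.566, 0.405] pointing down, gripper open.
Joint ranges: [-3.01, 3.01], [-1.01, 2.22], [0.06, 2.58], [-1.02, 4.17], [0.09, 2.62], [-3.14, 3.14]. Speed limits (rad/s): [2.57, 2.57, 3.14, 3.14, 3.14, 3.14].

INTERFACE

Orientations are given as a rotation vector (axis times angle).
In Python, from station import ctrl, eyes, spotter gives the robot as it stands.
- The arm moves only by the shell command python3 -m crank 'ROWS' [FORCE]. ROWS is JSON, a list of rows, each a list of 7 numbers: the turn, a rotation vector about the tool's x, y, z in rad, then the shift along the tool's x, y, z in mm, then the closure, from -1 (fully open) to 1 (shut). A call has 1 to 8 rows; each row shifts and turns the pose as measured when the row begins, along the tool's axes as they then stand; what a row does not reach is not made up. A row lasts 1/12 s, in which the tool goes at most 41.7 mm and 7.16 degrees, less where a joint would pass 70% of its speed; a pose out of reach is approached as far as the arm can. A call is refused whole if a number of a shift passes 41.7 or a number of a turn 0.125, either way. A call with a gripper value outside its range is refused whole. The fingers move at their own pace and stop on an object; FORCE is the grip in N (left out, the last holds). Time passes only in rows, so rows that do not move let the fingers close. It gives the time, the measured TCP pose, the force and the opening at its end, in the units of the state.
- ctrl.get_obs(): the state, without advancing time (a new reading comes with each control period).
- eyes.get_image(name): name is "scene" or "top"; returns a dict with "image" (480x640x3 uint8, red, green, blue), "vertical_fov" (degrees; the focal length in pixels is half the picture's height over the tangent of half this angle, whatever the lens; pixels are square), "cx", "cy" (the principal point, pixels), "dist" ([k1, k2, p1, p2, k3] as OpenCV has them; the pictures are not rectified), "rvec" (rotation vector, rad) and "tvec" (3), from world to camera coordinates, as OpenCV has them. Camera axes: x right, y down, z forward; pixel columns grow to the right and rows downward; lengths in m; the calibration is good to about 2 mm. A picture is of the moment at which its call begins. There is no depth.
- ctrl.finish_job(): hands the job in, once; it reports no verdict.
Trained networks look in a picture, given as the dict that the camera call returned (one of the last four; its "shot" number tells which), for a name from the list of things; names that differ only in an ending like _2 or _b are one class to them, and where a whole thing is asked for, a point or a joint stands for the part that bears it (a point fixed in the world has none). Each returns a list of dicts, best first, with "confidence" (0 to 1); they miss things now and then, are a little off and sometimes report something else, mostly with a low value. They report only what shows in the picture. A call takes as long as a camera call.
- spotter.look_for(query, picture): "centre" ([x, y, z] in m, in world coordinates, good to about 4 mm: the middle of the surface that is visible of it).
- spotter.outline_of(query, picture): "region" (480x640 bool, what is visible of it).
- spotter.mark_of(query, picture): "centre" ([x, y, z] in m, in world coordinates, good to about 4 mm: a listed point, or the origin of a listed thing).
The state is a dict: "t": time; "q": joint angles; "dq": joint speeds; "effort": joint torques, N m; "tool_pos": TCP position; "tool_rot": TCP orientation; "contact_force": force on the tool from outside, world axes, zero at the start; "wrist_torque": the same for the moment, N m; "opening": finger opening in m.
Only numpy, scipy, OpenCV 4.12 (cv2) and the standard library are available. Lean on these libraries where they do the work, as an engineer would, in place of code of your own. Each camera call takes 0.05 s, during which the arm holds its last target.

TASK

Three pump valve balls of different sizes lie mixed in the loading pan of the grading ramp. With the gate still shut, gently lift the pan by its handle so that they roll out and queue behind the gate, and lower the pan back onto its rest; then lift the gate so that the balls run down the ramp and each drops into the pocket of its own size, and push the gate shut again. Spill no ball and do not shift the other things on the bench.

Things in the scene. Friction and masses are not known exactly. Their poses are not given: they have to be found in the camera images.
- grader: ball grading ramp: 475 x 100 mm grey steel stand bolted to the bench, with a channel 49 mm wide inside sloping down 12 degrees between side cheeks 26 mm high. Origin on the bench under the gate, midway across; x axis level, pointing down the ramp; z up. Two steel rails; the gap between them widens in three steps after the gate: a ball drops through the first gap wide enough, into a pocket
- head (a point): middle of the head of the ramp, a V-shaped trough, at its bottom, 114 mm above the bench and 50 mm before the gate. The head is 100 mm long, from the pan to the gate: the three balls queue here in a row, resting against the gate. The slick balls roll and slide very easily, and hop out if they are thrown
- pan_hinge (a point): the pan's hinge, 129 mm above the bench and 102 mm before the gate; hinge axis along the grader's y
- pan_grip (a point): middle of the pan's black handle, which points away from the ramp: 60 mm long (along the grader's x), 16 mm wide, 18 mm high, 139 mm above the bench at rest; 180 mm behind the hinge and 10 mm above it. It swings up with the pan
- pan (a joint): tilt of the loading pan (rad): 0 level on its rest, more as the handle is lifted, at most 0.80. Dark steel pan, 40 mm wide inside, walls 27 mm high, open towards the ramp; the last 25 mm of its floor rise 8 degrees, so the balls stay in until it tilts more than that; at 0.6 rad all roll out in 1 s. 0.3 kg; falls back to 0 when let go. Lift it gently, well under 1.5 rad/s
- gate_grip (a point): middle of the gate's black grip: 14 mm along the ramp, 50 mm across it, 22 mm high; 176 mm above the bench with the gate shut. Its axes are the grader's
- gate (a joint): height of the gate (m): 0 shut, 0.045 fully up. A steel plate 44 mm wide across the channel, lifted and pushed straight down by its grip; it stays where it is left and takes about 4 N to move. With the gate 40 mm up every ball passes under it and reaches its pocket within about 2 s
- ball_small: small slick white PTFE valve ball, 20 mm diameter, origin at its centre. Starts in the loading pan, the three in a row in any order
- ball_medium: medium slick white PTFE valve ball, 27 mm diameter, origin at its centre. Starts in the loading pan, the three in a row in any order
- ball_large: large slick white PTFE valve ball, 36 mm diameter, origin at its centre. Starts in the loading pan, the three in a row in any order
- pocket_small (a point): floor (about 10 mm above the bench) at the middle of the pocket for the small ball, 74 mm along the ramp and 49 mm across, under the 22.5 mm gap; axes as the grader's. The pocket is seen from above through the gap
- pocket_medium (a point): floor (about 10 mm above the bench) at the middle of the pocket for the medium ball, 69 mm along the ramp and 49 mm across, under the 29.5 mm gap; axes as the grader's. The pocket is seen from above through the gap
- pocket_large (a point): floor (about 10 mm above the bench) at the middle of the pocket for the large ball, 64 mm along the ramp and 49 mm across, under the 39 mm gap; axes as the grader's. The pocket is seen from above through the gap
- valve: bystander: brass ball valve with a steel lever, 80 x 40 mm, 52 mm high
- filter: bystander: round pleated paper filter cartridge with black rubber ends, 96 mm across, 90 mm high
- seat: bystander: steel valve seat ring, 48 mm across, 12 mm high, lying flat
- caliper: bystander: steel caliper with a black slide, 210 mm long, lying flat
- tin: bystander: closed bare metal tin, 60 mm across, 75 mm high
- wrench: bystander: steel wrench lying flat
- carton: bystander: small cardboard carton, 110 x 140 x 75 mm
- bin: bystander: empty blue shelf bin, 190 x 105 mm, 85 mm high

How it is judged:
On the way, in this order (a step that is already met when the one before it is completed fails the run):
1. all three balls queue at the head of the ramp behind the shut gate, and the pan is back on its rest (x of ball_small in the frame of grader between -0.105 and -0.005 m and y of ball_small in the frame of grader between -0.025 and 0.025 m and z of ball_small in the frame of grader between 0.105 and 0.16 m and x of ball_medium in the frame of grader between -0.105 and -0.005 m and y of ball_medium in the frame of grader between -0.025 and 0.025 m and z of ball_medium in the frame of grader between 0.105 and 0.16 m and x of ball_large in the frame of grader between -0.105 and -0.005 m and y of ball_large in the frame of grader between -0.025 and 0.025 m and z of ball_large in the frame of grader between 0.105 and 0.16 m and value of joint pan below 0.06 rad and value of joint gate below 0.008 m), for 0.2 s.
2. the gate is lifted (value of joint gate above 0.025 m), for 0.1 s.
At the end, for the whole second after the job is handed in: each ball lies at rest (slower than 0.03 m/s) in its own pocket: within 34 mm of the pocket's middle along the ramp and 25 mm across, its centre less than 35 mm above the pocket's floor; the pan is down (below 0.06 rad) and the gate shut (below 6 mm) (x of ball_small in the frame of pocket_small between -0.034 and 0.034 m and y of ball_small in the frame of pocket_small between -0.025 and 0.025 m and z of ball_small in the frame of pocket_small between 0 and 0.035 m and linear speed of each of ball_small, ball_medium, ball_large below 0.03 m/s and x of ball_medium in the frame of pocket_medium between -0.034 and 0.034 m and y of ball_medium in the frame of pocket_medium between -0.025 and 0.025 m and z of ball_medium in the frame of pocket_medium between 0 and 0.035 m and x of ball_large in the frame of pocket_large between -0.034 and 0.034 m and y of ball_large in the frame of pocket_large between -0.025 and 0.025 m and z of ball_large in the frame of pocket_large between 0 and 0.035 m and value of joint pan below 0.06 rad and value of joint gate below 0.006 m); the robot touches nothing.
It fails at once if the pan is jerked up (faster than 1.5 rad/s) (velocity of joint pan above 1.5 rad/s).
It fails at once if a ball leaves the grading ramp (y of any of ball_small, ball_medium, ball_large in the frame of grader above 0.05 m or y of any of ball_small, ball_medium, ball_large in the frame of grader below -0.05 m).
It fails at once if another thing on the bench is shifted by more than 30 mm (distance of any of valve, filter, seat, caliper, tin, wrench, carton, bin from where it was at the start of the episode above 0.03 m).
It also fails if it takes over 59 s, if anything falls off the work surface, if the arm or the gripper's body presses on something with over 40 N, if the wrist force passes 120 N, or if a joint passes its speed limit or range.

## Working session

There is one attempt and no reset: what is moved stays moved. The work goes in short steps, Python scripts to look and compute and a shell command to move; the robot and the scene stay as the last step left them, time stands still between calls to the robot, and variables do not carry over. Pictures are saved under pics/ and viewed, and the job is handed in when it is done.

```bash
ls; mkdir -p pics; cat > h.py <<'E'
import numpy as np, cv2
from station import ctrl, eyes, spotter
def save(p,n): cv2.imwrite('pics/'+n+'.png', p['image'][:,:,::-1])
E
python3 - <<'E'
from h import *
for c in ['scene','top']:
    p=eyes.get_image(c); save(p,c+'0')
    print(c,p['vertical_fov'],p['rvec'],p['tvec'])
    for n in ['grader','head','pan_hinge','pan_grip','gate_grip','pocket_small','pocket_medium','pocket_large','ball_small','ball_medium','ball_large','carton','bin','filter','tin','valve']:
        r=spotter.mark_of(n,p)
        print(n,[(np.round(d['centre'],4).tolist(),round(d['confidence'],2)) for d in r[:2]])
o=ctrl.get_obs(); print(o)
E
```

```text
pics
scene 53.89816695215113 [ 2.36923644  1.1073696  -0.30079051] [-0.35286488 -0.28658142  1.5872131 ]
grader [([0.5434, 0.0008, 0.0052], 0.97)]
head [([0.5416, 0.0536, 0.1133], 0.88)]
pan_hinge [([0.5397, 0.1037, 0.1282], 0.8)]
pan_grip [([0.5279, 0.2797, 0.1352], 0.59)]
gate_grip [([0.5463, -0.0001, 0.1729], 0.76)]
pocket_small [([0.5478, -0.0426, 0.0091], 0.93)]
pocket_medium []
pocket_large [([0.5558, -0.1846, 0.0111], 0.66), ([0.541, -0.0, -0.0004], 0.64)]
ball_small [([0.5342, 0.2198, 0.1366], 0.59)]
ball_medium [([0.5398, 0.1819, 0.1393], 0.59)]
ball_large [([0.5319, 0.2203, 0.1364], 0.63), ([0.5328, 0.1515, 0.144], 0.53)]
carton [([0.6443, 0.3924, 0.001], 0.57)]
bin [([0.7067, -0.3888, 0.0059], 0.93)]
filter [([0.6702, 0.0949, -0.0023], 0.9), ([0.6898, -0.0936, 0.0011], 0.26)]
tin [([0.4329, -0.1106, 0.0017], 0.95)]
valve [([0.4026, 0.1041, -0.0015], 0.75)]
top 48.31800046642648 [ 2.17201971 -2.14673163  0.12994761] [-0.03271129  0.55321901  1.17826013]
grader [([0.6861, -0.0923, 0.0007], 0.74), ([0.5492, 0.0017, -0.0003], 0.72)]
head [([0.5426, 0.0469, 0.1165], 0.66)]
pan_
[... 837 characters left out ...]
0.61)]
valve [([0.3961, 0.1075, -0.0026], 0.65)]
{'t': 1.7, 'q': array([-1.25200145e+00,  5.26907579e-02,  1.61286947e+00,  1.21041010e-05,
        1.47599387e+00, -1.19018318e-01]), 'dq': array([-0.00057152, -0.0017211 ,  0.00047565,  0.00045133,  0.00086542,
        0.00045096]), 'effort': array([ 1.47415562e-04, -3.93674076e+01, -3.70448077e+01, -7.73863985e-05,
        6.19435195e-04,  1.53327096e-05]), 'tool_pos': array([ 0.26496285, -0.56604478,  0.40472757]), 'tool_rot': array([3.06658416e+00, 6.82226114e-01, 2.48726509e-05]), 'contact_force': array([ 0.21341687, -0.47030037,  0.19356628]), 'wrist_torque': array([ 0.02482174,  0.00642041, -0.0352368 ]), 'opening': 0.08520828751427244}
```

View pics/scene0.png

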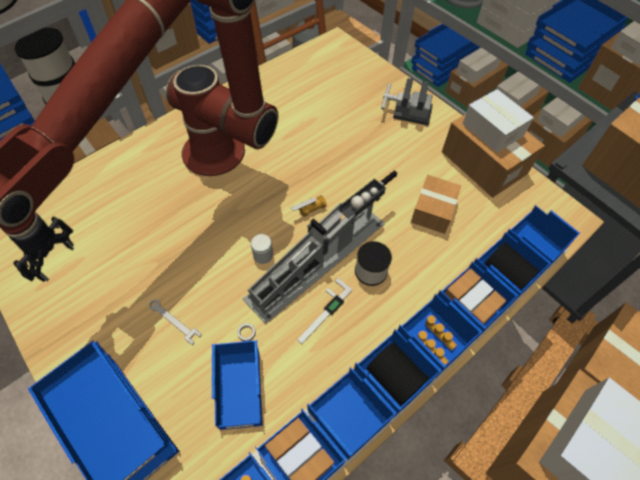

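View pics/top0.png

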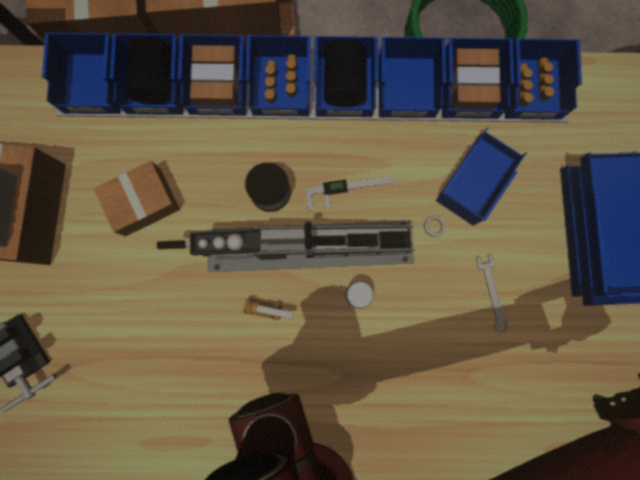

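The ramp runs along world −y, with the handle at top (170,244) px and the gate grip at about (308,235) px. Next I fit the grader pose from the marks.

```bash
cat >> h.py <<'E'
G={'head':(-.05,0,.114),'pan_hinge':(-.102,0,.129),'pan_grip':(-.282,0,.139),'gate_grip':(0,0,.176),'grader':(0,0,0)}
def ray(p,uv):
    f=240/np.tan(np.radians(p['vertical_fov'])/2); K=np.array([[f,0,p['cx']],[0,f,p['cy']],[0,0,1]])
    n=cv2.undistortPoints(np.array([[uv]],float),K,np.array(p['dist']))[0,0]
    R=cv2.Rodrigues(np.array(p['rvec']))[0]; t=np.array(p['tvec']).ravel()
    return -R.T@t, R.T@np.array([n[0],n[1],1])
def onz(p,uv,z):
    o,d=ray(p,uv); return o+d*(z-o[2])/d[2]
def proj(p,X):
    f=240/np.tan(np.radians(p['vertical_fov'])/2); K=np.array([[f,0,p['cx']],[0,f,p['cy']],[0,0,1]])
    return cv2.projectPoints(np.array(X,float).reshape(-1,3),np.array(p['rvec']),np.array(p['tvec']),K,np.array(p['dist']))[0][:,0]
E
cat > fit.py <<'E'
from h import *
from scipy.optimize import least_squares
P=[];Q=[];ol=[]
for c in ['scene','top','scene','top']:
    p=eyes.get_image(c)
    for n in G:
        r=[d for d in spotter.mark_of(n,p) if d['confidence']>.4]
        for d in r[:1]: P.append(G[n]);Q.append(d['centre'])
    for n in ['pan_grip','gate_grip']:
        r=spotter.outline_of(n,p)
        if r:
            ys,xs=np.nonzero(r[0]['region']); ol.append((c,n,xs.mean(),ys.mean(),len(xs),r[0]['confidence']))
            (cx,cy),wh,a=cv2.minAreaRect(np.c_[xs,ys].astype(np.float32))
            print(c,n,len(xs),round(r[0]['confidence'],2),(cx,cy),wh,a, onz(p,(xs.mean(),ys.mean()),G[n][2]+(.01 if c=='top' else .003)))
P=np.array(P);Q=np.array(Q)
def tf(v): 
    c,s=np.cos(v[2]),np.sin(v[2]); return np.c_[v[0]+c*P[:,0]-s*P[:,1],v[1]+s*P[:,0]+c*P[:,1],P[:,2]+v[3]]
s=least_squares(lambda v:(tf(v)-Q).ravel(),[.545,0,-1.52,0],loss='soft_l1',f_scale=.004)
print(s.x); print(np.round((tf(s.x)-Q)*1000,1))
for n in G:
    c,q=np.cos(s.x[2]),np.sin(s.x[2]); g=G[n]; print(n,s.x[0]+c*g[0],s.x[1]+q*g[0],g[2])
E
python3 fit.py
```

```text
scene pan_grip 724 0.62 (368.9024658203125, 193.3780517578125) (18.89702606201172, 68.7164535522461) 51.34019470214844 [0.53362577 0.18332015 0.142     ]
scene gate_grip 251 0.65 (317.5000305175781, 230.50003051757812) (24.041629791259766, 14.142135620117188) 45.0 [ 0.55515093 -0.00892683  0.179     ]
top pan_grip 1327 0.71 (207.97471618652344, 242.614990234375) (23.161975860595703, 102.10118865966797) 88.36341857910156 [0.53334869 0.19250765 0.149     ]
top gate_grip 171 0.45 (307.5, 236.5) (25.0, 7.0) 90.0 [0.54334578 0.00318408 0.186     ]
scene pan_grip 786 0.78 (368.6585693359375, 193.5731964111328) (19.209373474121094, 68.09175872802734) 51.34019470214844 [0.53348966 0.18663343 0.142     ]
scene gate_grip 247 0.74 (318.0, 231.0) (24.041629791259766, 14.142135620117188) 45.0 [ 0.5558955  -0.00949719  0.179     ]
top pan_grip 1347 0.71 (207.44366455078125, 242.64816284179688) (23.31310272216797, 103.07722473144531) 87.61405944824219 [0.53342835 0.19589231 0.149     ]
top gate_grip 161 0.49 (307.1574401855469, 235.99172973632812) (24.17706298828125, 6.7275309562683105) 86.98721313476562 [0.54450326 0.0030417  0.186     ]
[ 5.45170175e-01  6.57416709e-04 -1.51763970e+00 -2.96241404e-05]
[[ -2.4  -1.8  -0. ]
 [  1.6  -1.3   3. ]
 [  1.3   1.3   4.5]
 [  0.6   0.3  -1.9]
 [  1.    0.3  -1.5]
 [ -3.6   0.9  -3.9]
 [ -5.6 100.  -47.1]
 [  0.5   4.    1.3]
 [  3.   -3.5  -0.9]
 [ -1.3  -0.6   0.8]
 [ -0.9  -3.1   1.7]
 [ -1.   -2.2   0.9]
 [  2.7   1.6   3. ]
 [  0.6   0.7   1.6]
 [  2.5  -1.4  -2.2]
 [ -0.8   2.2  -4.8]
 [  2.2   0.2  -2.5]
 [ -4.3   4.7   1. ]
 [  1.2  -3.9   1.5]
 [ -0.1  -2.2   2.6]]
head 0.5425135949846612 0.050586792657847525 0.114
pan_hinge 0.5397507517819473 0.10251334364515281 0.129
pan_grip 0.530187063772553 0.28225909706274804 0.139
gate_grip 0.5451701749872707 0.0006574167085154963 0.176
grader 0.5451701749872707 0.0006574167085154963 0
```

```bash
cat > plan.py <<'E'
# usage: plan.py target [dz] [tilt]   prints remaining error in tool axes and row suggestions
import sys
from h import *
from scipy.spatial.transform import Rotation as R, Slerp
X0,Y0,YAW=.5452,.0007,-1.5176
def g2w(x,y,z):
    c,s=np.cos(YAW),np.sin(YAW); return np.array([X0+c*x-s*y,Y0+s*x+c*y,z])
yg=np.array([-np.sin(YAW),np.cos(YAW),0]); xg=np.array([np.cos(YAW),np.sin(YAW),0])
def tool(tilt): # tilt about tool y
    B=np.c_[-xg,yg,[0,0,-1]]
    return R.from_matrix(B)*R.from_rotvec([0,tilt,0])
# target: TCP for grasp point gp(grader), tilt
def target(gp,tilt): 
    r=tool(tilt); return g2w(*gp)-r.as_matrix()[:,2]*.155, r
def pan(th,off=0): 
    c,s=np.cos(th),np.sin(th); x,z=-.18,.01+off
    return (-.102+x*c+z*s,0,.129-x*s+z*c)
def show(pt,rt,n):
    o=ctrl.get_obs(); p=np.array(o['tool_pos']); r=R.from_rotvec(o['tool_rot'])
    print('t',o['t'],'pos',p.round(4),'open',round(o['opening'],4),'F',np.round(o['contact_force'],1),'q',o['q'].round(2))
    e=(r.inv()*rt).as_rotvec(); d=r.inv().apply(pt-p)*1000
    print('err tool mm',d.round(1),'rot',e.round(4))
    n=n or int(max(np.ceil(np.abs(d).max()/38),np.ceil(np.linalg.norm(e)/.12),1))
    S=lambda k:r*R.from_rotvec(e*k/n)
    for k in range(n):
        s=S(k).inv().apply((pt-p)/n)*1000
        print(k,(e/n).round(3),s.round(1))
m=sys.argv[1]; a=[float(v) for v in sys.argv[2:]]
if m=='pan': # th off(m along tool) n
    show(*target(pan(a[0],a[1]),a[0]),int(a[2]) if len(a)>2 else 0)
if m=='gate': # grasp point height, n
    show(*target((0,0,a[0]),0),int(a[1]) if len(a)>1 else 0)
E
python3 plan.py pan 0 0.11 24
```

```text
t 3.3 pos [ 0.265  -0.566   0.4047] open 0.0856 F [0.5 0.7 0.4] q [-1.25  0.05  1.61 -0.    1.48 -0.12]
err tool mm [ 599.9 -655.9    0.7] rot [ 0.0000e+00  1.0000e-04 -1.1862e+00]
0 [ 0.     0.    -0.049] [ 25.  -27.3   0. ]
1 [ 0.     0.    -0.049] [ 26.3 -26.1   0. ]
2 [ 0.     0.    -0.049] [ 27.6 -24.7   0. ]
3 [ 0.     0.    -0.049] [ 28.8 -23.3   0. ]
4 [ 0.     0.    -0.049] [ 29.9 -21.9   0. ]
5 [ 0.     0.    -0.049] [ 30.9 -20.4   0. ]
6 [ 0.     0.    -0.049] [ 31.9 -18.8   0. ]
7 [ 0.     0.    -0.049] [ 32.8 -17.2   0. ]
8 [ 0.     0.    -0.049] [ 33.6 -15.6   0. ]
9 [ 0.     0.    -0.049] [ 34.3 -13.9   0. ]
10 [ 0.     0.    -0.049] [ 35.  -12.2   0. ]
11 [ 0.     0.    -0.049] [ 35.5 -10.5   0. ]
12 [ 0.     0.    -0.049] [36.  -8.7  0. ]
13 [ 0.     0.    -0.049] [36.4 -6.9  0. ]
14 [ 0.     0.    -0.049] [36.7 -5.1  0. ]
15 [ 0.     0.    -0.049] [36.9 -3.3  0. ]
16 [ 0.     0.    -0.049] [37.  -1.5  0. ]
17 [ 0.     0.    -0.049] [37.   0.4  0. ]
18 [ 0.     0.    -0.049] [37.   2.2  0. ]
19 [ 0.     0.    -0.049] [36.8  4.   0. ]
20 [ 0.     0.    -0.049] [36.6  5.8  0. ]
21 [ 0.     0.    -0.049] [36.2  7.6  0. ]
22 [ 0.     0.    -0.049] [35.8  9.4  0. ]
23 [ 0.     0.    -0.049] [35.3 11.2  0. ]
```

```bash
python3 -m crank '[[0,0,-0.05,25,-27,0,-1],[0,0,-0.05,26,-26,0,-1],[0,0,-0.05,28,-25,0,-1],[0,0,-0.05,29,-23,0,-1],[0,0,-0.05,30,-22,0,-1],[0,0,-0.05,31,-20,0,-1],[0,0,-0.05,32,-19,0,-1],[0,0,-0.05,33,-17,0,-1]]' && python3 -m crank '[[0,0,-0.05,34,-16,0,-1],[0,0,-0.05,34,-14,0,-1],[0,0,-0.05,35,-12,0,-1],[0,0,-0.05,35,-10,0,-1],[0,0,-0.05,36,-9,0,-1],[0,0,-0.05,36,-7,0,-1],[0,0,-0.05,37,-5,0,-1],[0,0,-0.05,37,-3,0,-1]]'; python3 plan.py pan 0 0.11
```

```text
t: 3.97
tool_pos: [0.3526, -0.2777, 0.403]
tool_rot: [2.865, 1.287, -0.001]
contact_force: [0.7, -0.0, -0.1]
opening: 0.0856
t: 4.63
tool_pos: [0.4346, 0.0215, 0.4051]
tool_rot: [2.529, 1.847, 0.008]
contact_force: [0.2, -0.2, 0.7]
opening: 0.085
t 4.6333 pos [0.4346 0.0215 0.4051] open 0.085 F [ 0.2 -0.2  0.7] q [-0.12 -0.43  2.03 -0.    1.53  0.19]
err tool mm [277.5  11.6   0.8] rot [ 0.0105  0.0035 -0.3625]
0 [ 0.001  0.    -0.045] [34.7  1.5  0.1]
1 [ 0.001  0.    -0.045] [34.6  3.   0.1]
2 [ 0.001  0.    -0.045] [34.4  4.6  0.1]
3 [ 0.001  0.    -0.045] [34.2  6.1  0.1]
4 [ 0.001  0.    -0.045] [33.9  7.7  0.1]
5 [ 0.001  0.    -0.045] [33.5  9.2  0.1]
6 [ 0.001  0.    -0.045] [33.  10.7  0.1]
7 [ 0.001  0.    -0.045] [32.5 12.2  0.1]
```

```bash
python3 -m crank '[[0.001,0,-0.045,35,1.5,0,-1],[0.001,0,-0.045,35,3,0,-1],[0.001,0,-0.045,34,4.6,0,-1],[0.001,0,-0.045,34,6,0,-1],[0.001,0,-0.045,34,8,0,-1],[0.001,0,-0.045,33,9,0,-1],[0.001,0,-0.045,33,11,0,-1],[0.001,0,-0.045,32,12,0,-1]]' ; python3 plan.py pan 0 0.11;  python3 plan.py pan 0 0.03
```

```text
t: 5.3
tool_pos: [0.5283, 0.2994, 0.4069]
tool_rot: [2.131, 2.297, 0.004]
contact_force: [0.5, -0.6, 0.9]
opening: 0.0857
t 5.3 pos [0.5283 0.2994 0.4069] open 0.0857 F [ 0.5 -0.6  0.9] q [ 0.39  0.01  1.65 -0.01  1.47  0.32]
err tool mm [-17.1   0.6   3. ] rot [0.008  0.0043 0.0217]
0 [0.008 0.004 0.022] [-17.1   0.6   3. ]
t 5.3 pos [0.5283 0.2994 0.4069] open 0.0857 F [ 0.5 -0.6  0.9] q [ 0.39  0.01  1.65 -0.01  1.47  0.32]
err tool mm [-16.8  -0.   83. ] rot [0.008  0.0043 0.0217]
0 [0.003 0.001 0.007] [-5.6 -0.  27.7]
1 [0.003 0.001 0.007] [-5.6  0.1 27.7]
2 [0.003 0.001 0.007] [-5.7  0.2 27.6]
```

```bash
python3 -m crank '[[0.004,0.002,0.01,-8,0,3,-1],[0.004,0.002,0.01,-8,0,0,-1],[0,0,0,0,0,0,-1],[0,0,0,0,0,0,-1]]' ; python3 plan.py pan 0 0.03; python3 - <<'E'
from h import *
for c in ['scene','top']:
    p=eyes.get_image(c); im=p['image'][:,:,::-1]
    u=proj(p,[[.5302,.2823,.139]])[0]; x,y=int(u[0]),int(u[1]); print(u)
    cv2.imwrite(f'pics/{c}1.png',cv2.resize(im[max(y-100,0):y+100,max(x-130,0):x+130],None,fx=3,fy=3))
E
```

```text
t: 5.63
tool_pos: [0.5303, 0.2885, 0.4022]
tool_rot: [-2.15, -2.288, 0.002]
contact_force: [-0.1, 0.1, 0.1]
opening: 0.0853
t 5.6333 pos [0.5303 0.2885 0.4022] open 0.0853 F [-0.1  0.1  0.1] q [0.37 0.   1.67 0.   1.47 0.31]
err tool mm [-6.3 -0.3 78.2] rot [-0.0024 -0.001   0.0089]
0 [-0.001 -0.     0.003] [-2.1 -0.1 26.1]
1 [-0.001 -0.     0.003] [-2.1 -0.1 26.1]
2 [-0.001 -0.     0.003] [-2.1 -0.1 26.1]
[389.50148575 178.59926676]
[172.36958992 243.9281769 ]
```

View pics/scene1.png

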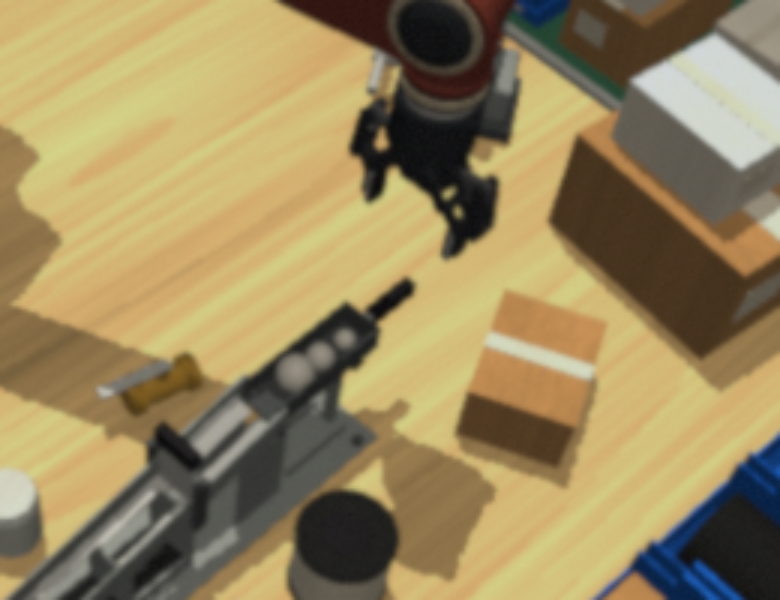

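View pics/top1.png

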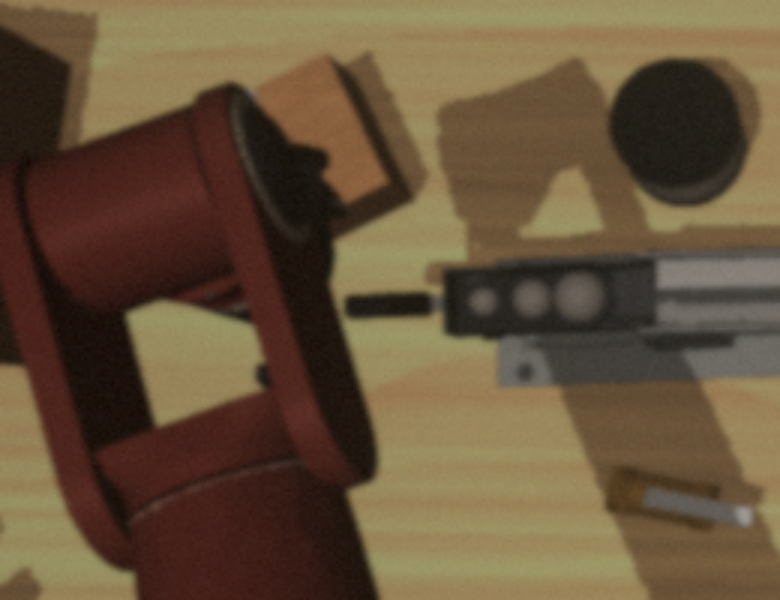

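```bash
python3 -m crank '[[-0.001,0,0.004,-2,-0.6,25,-1],[-0.001,0,0.004,-2,-0.6,25,-1],[0,0,0,-2,-0.6,20,-1],[0,0,0,0,0,8,-1],[0,0,0,0,0,0,-1],[0,0,0,0,0,0,-1]]' ; python3 plan.py pan 0 0; python3 - <<'E'
from h import *
for c in ['scene']:
    p=eyes.get_image(c); im=p['image'][:,:,::-1]
    u=proj(p,[[.5302,.2823,.139]])[0]; x,y=int(u[0]),int(u[1]); print(u)
    cv2.imwrite(f'pics/{c}2.png',cv2.resize(im[max(y-50,0):y+50,max(x-65,0):x+65],None,fx=6,fy=6))
E
```

```text
t: 6.23
tool_pos: [0.5293, 0.2783, 0.3278]
tool_rot: [2.166, 2.27, 0.016]
contact_force: [-0.6, -0.4, 1.9]
opening: 0.0857
t 6.2333 pos [0.5293 0.2783 0.3278] open 0.0857 F [-0.6 -0.4  1.9] q [0.36 0.05 1.75 0.   1.33 0.31]
err tool mm [ 3.8  0.8 33.8] rot [ 0.01   -0.0045 -0.0064]
0 [ 0.01  -0.004 -0.006] [ 3.8  0.8 33.8]
[389.50148575 178.59926676]
```

View pics/scene2.png

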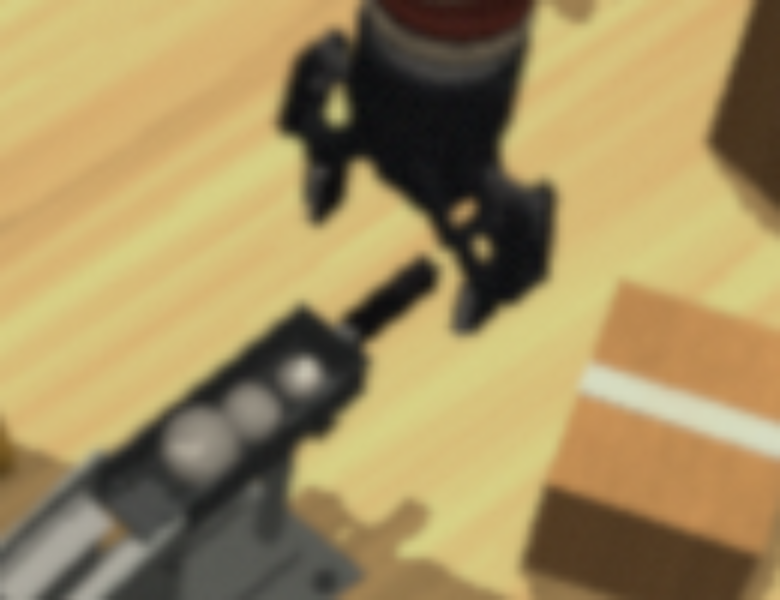

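```bash
python3 -m crank '[[0.006,-0.003,-0.004,3,-0.7,18,-1],[0.004,0,0,1,0,14,-1],[0,0,0,0,0,4,-1],[0,0,0,0,0,0,-1],[0,0,0,0,0,0,-1]]' ; python3 plan.py pan 0 0; python3 - <<'E'
from h import *
for c in ['scene']:
    p=eyes.get_image(c); im=p['image'][:,:,::-1]
    u=proj(p,[[.5302,.2823,.139]])[0]; x,y=int(u[0]),int(u[1]); print(u)
    cv2.imwrite(f'pics/{c}3.png',cv2.resize(im[max(y-50,0):y+50,max(x-65,0):x+65],None,fx=6,fy=6))
E
```

```text
t: 6.7
tool_pos: [0.5299, 0.2835, 0.2926]
tool_rot: [2.163, 2.277, 0.01]
contact_force: [0.0, -0.5, 0.8]
opening: 0.0853
t 6.7 pos [0.5299 0.2835 0.2926] open 0.0853 F [ 0.  -0.5  0.8] q [0.37 0.09 1.77 0.   1.28 0.32]
err tool mm [-1.2  0.3 -1.4] rot [ 0.0057 -0.0035 -0.0017]
0 [ 0.006 -0.004 -0.002] [-1.2  0.3 -1.4]
[389.50148575 178.59926676]
```

View pics/scene3.png

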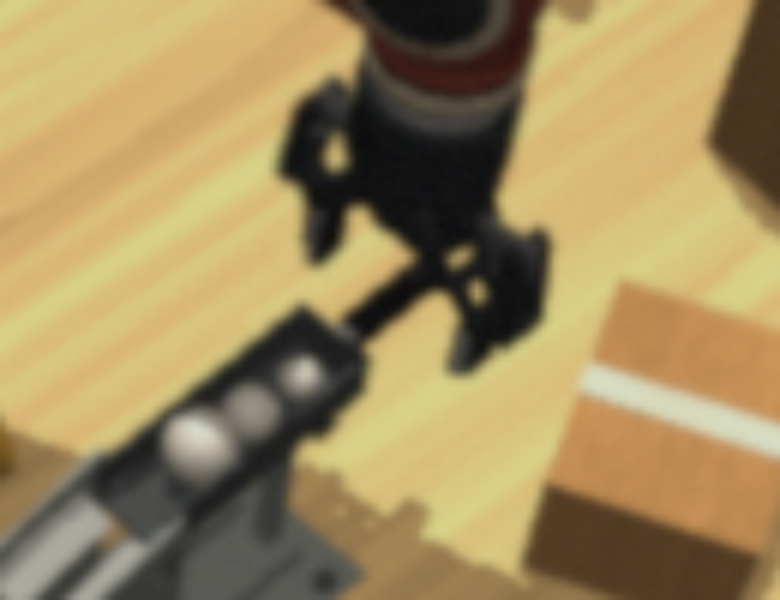

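The handle (crop ~(390,300)) lies between the fingertips ((320,255) and (465,360)). I close gently.

```bash
python3 -m crank '[[0.003,-0.002,0,-1,-1.2,0,0],[0,0,0,0,0,0,0.3],[0,0,0,0,0,0,0.5],[0,0,0,0,0,0,1],[0,0,0,0,0,0,1],[0,0,0,0,0,0,1]]' 25; python3 plan.py pan 0 0
```

```text
t: 7.25
tool_pos: [0.5287, 0.2826, 0.2948]
tool_rot: [2.163, 2.278, 0.005]
contact_force: [1.3, -0.2, 0.3]
opening: 0.0153
t 7.25 pos [0.5287 0.2826 0.2948] open 0.0153 F [ 1.3 -0.2  0.3] q [0.37 0.08 1.77 0.   1.29 0.31]
err tool mm [-0.4  1.5  0.8] rot [ 0.0027 -0.002  -0.0015]
0 [ 0.003 -0.002 -0.002] [-0.4  1.5  0.8]
```

```bash
python3 -m crank '[[0,0.01,0,-1.6,0,-1.8,1],[0,0.01,0,-1.6,0,-1.8,1],[0,0.015,0,-2.5,0,-2.7,1],[0,0.015,0,-2.5,0,-2.7,1]]'; python3 plan.py pan 0.05 0 ; python3 plan.py pan 0.2 0 8
```

```text
t: 7.58
tool_pos: [0.5291, 0.2738, 0.3032]
tool_rot: [-2.135, -2.252, -0.062]
contact_force: [0.1, 0.1, -1.2]
opening: 0.0155
t 7.5833 pos [0.5291 0.2738 0.3032] open 0.0155 F [ 0.1  0.1 -1.2] q [0.34 0.06 1.78 0.05 1.28 0.28]
err tool mm [-0.   1.6  0.4] rot [ 0.0034 -0.0047  0.0001]
0 [ 0.003 -0.005  0.   ] [-0.   1.6  0.4]
t 7.5833 pos [0.5291 0.2738 0.3032] open 0.0155 F [ 0.1  0.1 -1.2] q [0.34 0.06 1.78 0.05 1.28 0.28]
err tool mm [-26.6   1.7 -24.7] rot [0.0033 0.1453 0.0004]
0 [0.    0.018 0.   ] [-3.3  0.2 -3.1]
1 [0.    0.018 0.   ] [-3.3  0.2 -3.2]
2 [0.    0.018 0.   ] [-3.2  0.2 -3.2]
3 [0.    0.018 0.   ] [-3.2  0.2 -3.3]
4 [0.    0.018 0.   ] [-3.1  0.2 -3.3]
5 [0.    0.018 0.   ] [-3.   0.2 -3.4]
6 [0.    0.018 0.   ] [-3.   0.2 -3.4]
7 [0.    0.018 0.   ] [-2.9  0.2 -3.5]
```

```bash
python3 -m crank '[[0,0.018,0,-3.1,0,-3.2,1],[0,0.018,0,-3.1,0,-3.2,1],[0,0.018,0,-3.1,0,-3.2,1],[0,0.018,0,-3.1,0,-3.3,1],[0,0.018,0,-3.1,0,-3.3,1],[0,0.018,0,-3.1,0,-3.3,1],[0,0.018,0,-3.1,0,-3.3,1],[0,0.018,0,-3.1,0,-3.3,1]]'; python3 plan.py pan 0.2 0 ; python3 plan.py pan 0.36 0 8;python3 - <<'E'
from h import *
for c in ['scene','top']:
    p=eyes.get_image(c); im=p['image'][:,:,::-1]
    u=proj(p,[[.54,.1,.13]])[0]; x,y=int(u[0]),int(u[1]); print(u)
    cv2.imwrite(f'pics/{c}4.png',cv2.resize(im[max(y-50,0):y+50,max(x-65,0):x+65],None,fx=6,fy=6))
E
```

```text
t: 8.25
tool_pos: [0.5305, 0.2432, 0.3292]
tool_rot: [-2.05, -2.161, -0.228]
contact_force: [1.0, 1.3, -1.2]
opening: 0.0151
t 8.25 pos [0.5305 0.2432 0.3292] open 0.0151 F [ 1.   1.3 -1.2] q [ 0.26 -0.    1.8   0.22  1.3   0.16]
err tool mm [2.  1.7 3.3] rot [ 0.0044 -0.0172  0.0003]
0 [ 0.004 -0.017  0.   ] [2.  1.7 3.3]
t 8.25 pos [0.5305 0.2432 0.3292] open 0.0151 F [ 1.   1.3 -1.2] q [ 0.26 -0.    1.8   0.22  1.3   0.16]
err tool mm [-26.1   1.8 -23.8] rot [0.0044 0.1428 0.0006]
0 [0.001 0.018 0.   ] [-3.3  0.2 -3. ]
1 [0.001 0.018 0.   ] [-3.2  0.2 -3. ]
2 [0.001 0.018 0.   ] [-3.2  0.2 -3.1]
3 [0.001 0.018 0.   ] [-3.1  0.2 -3.1]
4 [0.001 0.018 0.   ] [-3.   0.2 -3.2]
5 [0.001 0.018 0.   ] [-3.   0.2 -3.3]
6 [0.001 0.018 0.   ] [-2.9  0.2 -3.3]
7 [0.001 0.018 0.   ] [-2.9  0.2 -3.4]
[344.57817529 215.72433768]
[261.30342492 240.76580051]
```

View pics/scene4.png

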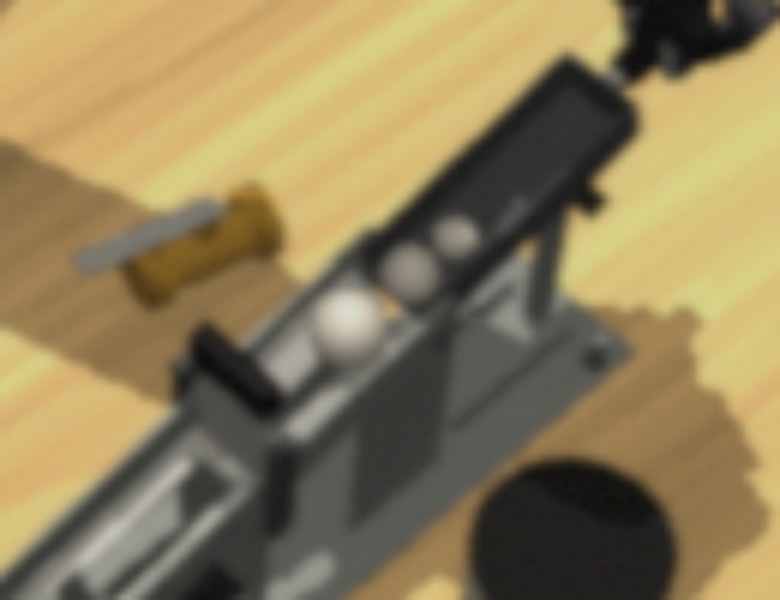

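The balls are rolling out gently, with the large one at (350,325) already in the trough. I carry on.

```bash
python3 -m crank '[[0,0,0,0,0,0,1],[0,0,0,0,0,0,1],[0,0,0,0,0,0,1],[0,0.015,0,-2.7,0,-2.6,1],[0,0.018,0,-3.2,0,-3.1,1],[0,0.018,0,-3.1,0,-3.1,1],[0,0.018,0,-3.1,0,-3.2,1],[0,0.018,0,-3.1,0,-3.2,1]]'; python3 plan.py pan 0.32 0 1 ; python3 plan.py pan 0.5 0 8;python3 - <<'E'
from h import *
for c in ['scene']:
    p=eyes.get_image(c); im=p['image'][:,:,::-1]
    u=proj(p,[[.54,.1,.13]])[0]; x,y=int(u[0]),int(u[1]); print(u)
    cv2.imwrite(f'pics/{c}5.png',cv2.resize(im[max(y-50,0):y+50,max(x-65,0):x+65],None,fx=6,fy=6))
E
```

```text
t: 9.02
tool_pos: [0.5316, 0.224, 0.341]
tool_rot: [-1.996, -2.107, -0.318]
contact_force: [0.1, 2.1, -1.2]
opening: 0.0162
t 9.0167 pos [0.5316 0.224  0.341 ] open 0.0162 F [ 0.1  2.1 -1.2] q [ 0.21 -0.03  1.82  0.32  1.32  0.09]
err tool mm [-2.2  1.7 -2. ] rot [0.0045 0.0089 0.0017]
0 [0.004 0.009 0.002] [-2.2  1.7 -2. ]
t 9.0167 pos [0.5316 0.224  0.341 ] open 0.0162 F [ 0.1  2.1 -1.2] q [ 0.21 -0.03  1.82  0.32  1.32  0.09]
err tool mm [-35.    1.8 -31.3] rot [0.0043 0.1889 0.0021]
0 [0.001 0.024 0.   ] [-4.4  0.2 -3.9]
1 [0.001 0.024 0.   ] [-4.3  0.2 -4. ]
2 [0.001 0.024 0.   ] [-4.2  0.2 -4.1]
3 [0.001 0.024 0.   ] [-4.1  0.2 -4.2]
4 [0.001 0.024 0.   ] [-4.   0.2 -4.3]
5 [0.001 0.024 0.   ] [-3.9  0.2 -4.4]
6 [0.001 0.024 0.   ] [-3.8  0.2 -4.5]
7 [0.001 0.024 0.   ] [-3.7  0.2 -4.6]
[344.57817529 215.72433768]
```

View pics/scene5.png

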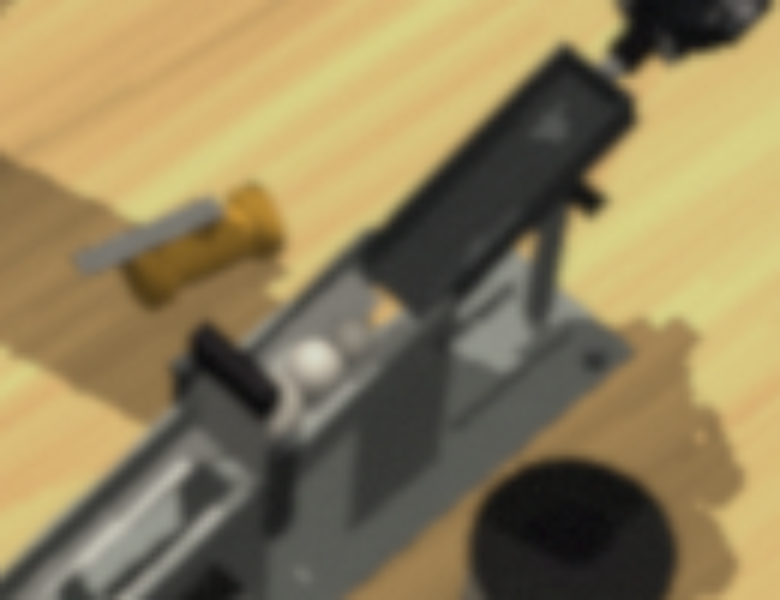

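All three balls are queued behind the gate, with the large one against it (290,405), the medium at (315,360) and the small at (355,335). I lower the pan.

```bash
python3 -m crank '[[0,-0.01,0,1.7,0,1.8,1],[0,-0.018,0,3,0,3.3,1],[0,-0.018,0,3,0,3.3,1],[0,-0.018,0,3,0,3.3,1],[0,-0.018,0,3,0,3.3,1],[0,-0.018,0,3,0,3.3,1],[0,-0.018,0,3,0,3.3,1],[0,-0.018,0,3,0,3.3,1]]'; python3 plan.py pan 0 0 9
```

```text
t: 9.73
tool_pos: [0.5299, 0.2539, 0.3209]
tool_rot: [-2.079, -2.193, -0.175]
contact_force: [1.4, 1.0, -0.4]
opening: 0.0157
t 9.7333 pos [0.5299 0.2539 0.3209] open 0.0157 F [ 1.4  1.  -0.4] q [0.29 0.02 1.8  0.16 1.29 0.2 ]
err tool mm [23.6  1.7 31.2] rot [ 5.100e-03 -1.629e-01  1.000e-04]
0 [ 0.001 -0.018  0.   ] [2.6 0.2 3.5]
1 [ 0.001 -0.018  0.   ] [2.7 0.2 3.4]
2 [ 0.001 -0.018  0.   ] [2.7 0.2 3.4]
3 [ 0.001 -0.018  0.   ] [2.8 0.2 3.3]
4 [ 0.001 -0.018  0.   ] [2.9 0.2 3.3]
5 [ 0.001 -0.018  0.   ] [2.9 0.2 3.2]
6 [ 0.001 -0.018  0.   ] [3.  0.2 3.2]
7 [ 0.001 -0.018  0.   ] [3.  0.2 3.1]
8 [ 0.001 -0.018  0.   ] [3.1 0.2 3.1]
```

```bash
python3 -m crank '[[0,-0.018,0,2.8,0,3.4,1],[0,-0.018,0,2.8,0,3.3,1],[0,-0.018,0,2.9,0,3.3,1],[0,-0.018,0,2.9,0,3.3,1],[0,-0.018,0,2.9,0,3.3,1],[0,-0.018,0,2.9,0,3.2,1],[0,-0.018,0,2.9,0,3.2,1]]'; python3 plan.py pan 0 0 4
```

```text
t: 10.32
tool_pos: [0.5286, 0.2792, 0.2978]
tool_rot: [-2.152, -2.271, -0.03]
contact_force: [0.1, 1.4, 0.2]
opening: 0.0154
t 10.3167 pos [0.5286 0.2792 0.2978] open 0.0154 F [0.1 1.4 0.2] q [0.36 0.07 1.77 0.02 1.28 0.3 ]
err tool mm [2.9 1.8 3.8] rot [ 0.0049 -0.0228  0.0005]
0 [ 0.001 -0.006  0.   ] [0.7 0.4 1. ]
1 [ 0.001 -0.006  0.   ] [0.7 0.5 1. ]
2 [ 0.001 -0.006  0.   ] [0.7 0.5 1. ]
3 [ 0.001 -0.006  0.   ] [0.7 0.5 0.9]
```

```bash
python3 -m crank '[[0,-0.008,0,1.2,0,1.4,1],[0,-0.008,0,1.1,0,1.4,1],[0,-0.004,0,0.5,0,0.8,1],[0,0,0,0,0,0,1]]'; python3 plan.py pan 0 0 1; python3 - <<'E'
from h import *
for c in ['scene']:
    p=eyes.get_image(c); im=p['image'][:,:,::-1]
    u=proj(p,[[.54,.14,.13]])[0]; x,y=int(u[0]),int(u[1]); print(u)
    cv2.imwrite(f'pics/{c}6.png',cv2.resize(im[max(y-50,0):y+50,max(x-65,0):x+65],None,fx=6,fy=6))
E
```

```text
t: 10.65
tool_pos: [0.5285, 0.2832, 0.2949]
tool_rot: [2.158, 2.278, 0.003]
contact_force: [0.4, 0.5, -3.1]
opening: 0.0155
t 10.65 pos [0.5285 0.2832 0.2949] open 0.0155 F [ 0.4  0.5 -3.1] q [ 0.37  0.08  1.77 -0.    1.28  0.31]
err tool mm [-1.   1.7  0.9] rot [0.004  0.0015 0.001 ]
0 [0.004 0.002 0.001] [-1.   1.7  0.9]
[355.28911056 208.15777948]
```

View pics/scene6.png

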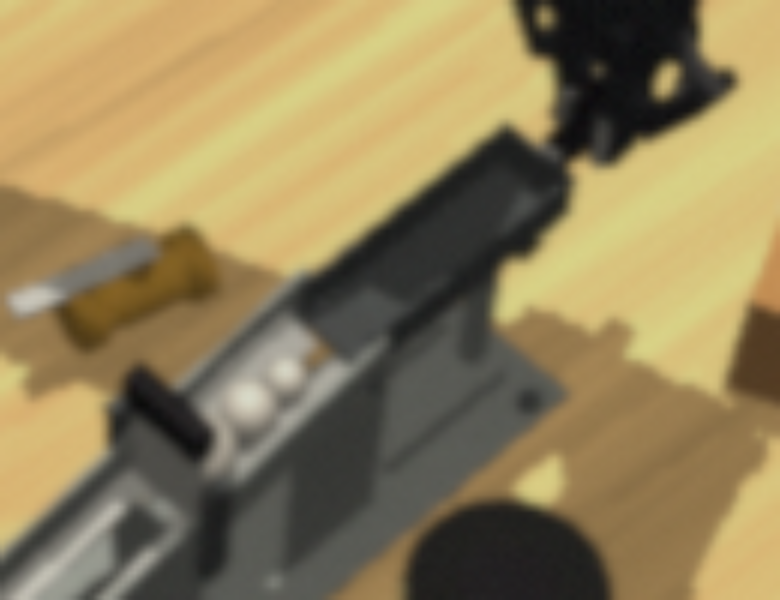

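The pan is level and the balls sit behind the shut gate. I release it and rise.

```bash
python3 -m crank '[[0,0,0,0,0,0,0.5],[0,0,0,0,0,0,-0.3],[0,0,0,0,0,0,-1],[0,0,0,0,0,0,-1],[0,0,0,0,0,0,-1],[0,0,0,0,0,-15,-1],[0,0,0,0,0,-30,-1],[0,0,0,0,0,-35,-1]]'; python3 plan.py gate 0.27 
```

```text
t: 11.37
tool_pos: [0.5264, 0.2811, 0.3661]
tool_rot: [-2.161, -2.277, 0.024]
contact_force: [1.6, 0.1, 0.0]
opening: 0.0853
t 11.3667 pos [0.5264 0.2811 0.3661] open 0.0853 F [1.6 0.1 0. ] q [ 0.37  0.02  1.72 -0.    1.42  0.32]
err tool mm [-281.5    3.4  -56.3] rot [-0.0127  0.0092 -0.0009]
0 [-0.002  0.001 -0.   ] [-35.2   0.4  -7. ]
1 [-0.002  0.001 -0.   ] [-35.2   0.4  -7.1]
2 [-0.002  0.001 -0.   ] [-35.2   0.4  -7.1]
3 [-0.002  0.001 -0.   ] [-35.2   0.4  -7.2]
4 [-0.002  0.001 -0.   ] [-35.2   0.5  -7.2]
5 [-0.002  0.001 -0.   ] [-35.1   0.5  -7.2]
6 [-0.002  0.001 -0.   ] [-35.1   0.5  -7.3]
7 [-0.002  0.001 -0.   ] [-35.1   0.5  -7.3]
```

```bash
python3 -m crank '[[-0.002,0.001,0,-25,0.4,-12,-1],[-0.002,0.001,0,-35,0.4,-12,-1],[-0.002,0.001,0,-36,0.4,-10,-1],[-0.002,0.001,0,-36,0.4,-8,-1],[-0.002,0.001,0,-36,0.4,-7,-1],[-0.002,0.001,0,-36,0.4,-7,-1],[0,0,0,-36,0.4,0,-1],[0,0,0,-30,0.4,0,-1]]'; python3 -m crank '[[0,0,0,0,0,0,-1],[0,0,0,0,0,0,-1]]';python3 plan.py gate 0.23; python3 - <<'E'
from h import *
for c in ['scene','top']:
    p=eyes.get_image(c); im=p['image'][:,:,::-1]
    u=proj(p,[[.545,.03,.17]])[0]; x,y=int(u[0]),int(u[1]); print(u)
    cv2.imwrite(f'pics/{c}7.png',cv2.resize(im[max(y-50,0):y+50,max(x-65,0):x+65],None,fx=6,fy=6))
E
```

```text
t: 12.03
tool_pos: [0.5454, 0.0068, 0.4385]
tool_rot: [2.139, 2.281, 0.024]
contact_force: [0.4, -0.0, -0.3]
opening: 0.0854
t: 12.2
tool_pos: [0.5455, 0.0011, 0.4394]
tool_rot: [2.146, 2.269, 0.024]
contact_force: [-0.0, 0.7, 0.7]
opening: 0.0853
t 12.2 pos [0.5455 0.0011 0.4394] open 0.0853 F [-0.   0.7  0.7] q [-0.13 -0.16  1.76  0.    1.52 -0.19]
err tool mm [-0.2 -1.6 54.4] rot [0.0233 0.0026 0.0025]
0 [0.012 0.001 0.001] [-0.1 -0.8 27.2]
1 [0.012 0.001 0.001] [-0.1 -0.5 27.2]
[326.868849   222.36036969]
[293.97846428 236.32106423]
```

View pics/scene7.png

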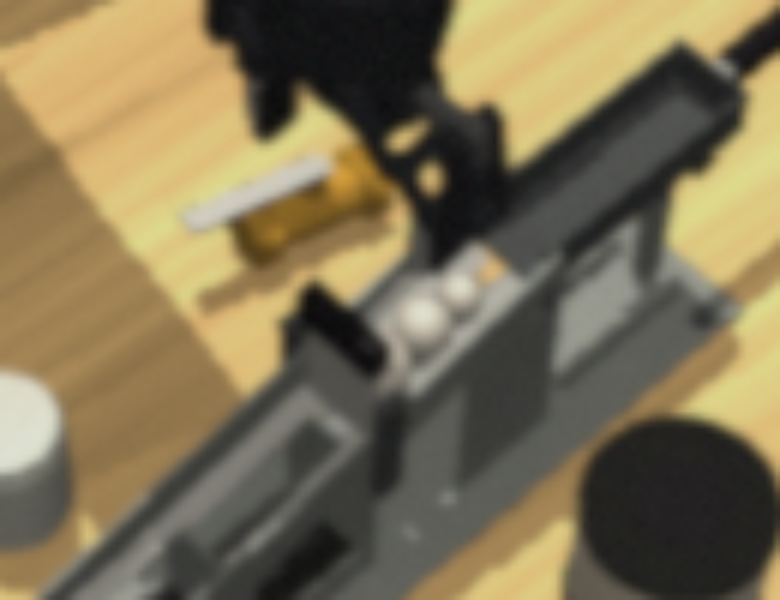

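```bash
python3 -m crank '[[0.01,0.001,0.001,0,-0.8,25,-1],[0.008,0.001,0.001,0,-0.5,25,-1],[0.004,0,0,0,0,20,-1],[0,0,0,0,0,10,-1],[0,0,0,0,0,0,-1],[0,0,0,0,0,0,-1]]';python3 plan.py gate 0.184; python3 - <<'E'
from h import *
for c in ['scene','top']:
    p=eyes.get_image(c); im=p['image'][:,:,::-1]
    u=proj(p,[[.545,.03,.17]])[0]; x,y=int(u[0]),int(u[1]); print(u)
    cv2.imwrite(f'pics/{c}8.png',cv2.resize(im[max(y-50,0):y+50,max(x-65,0):x+65],None,fx=6,fy=6))
E
```

```text
t: 12.8
tool_pos: [0.5456, 0.0092, 0.358]
tool_rot: [2.145, 2.292, 0.005]
contact_force: [-0.7, 0.0, 0.7]
opening: 0.0852
t 12.8 pos [0.5456 0.0092 0.358 ] open 0.0852 F [-0.7  0.   0.7] q [-0.12 -0.1   1.85  0.    1.4  -0.19]
err tool mm [-8.5 -1.  19. ] rot [ 0.0037 -0.0005  0.0128]
0 [ 0.004 -0.     0.013] [-8.5 -1.  19. ]
[326.868849   222.36036969]
[293.97846428 236.32106423]
```

View pics/scene8.png

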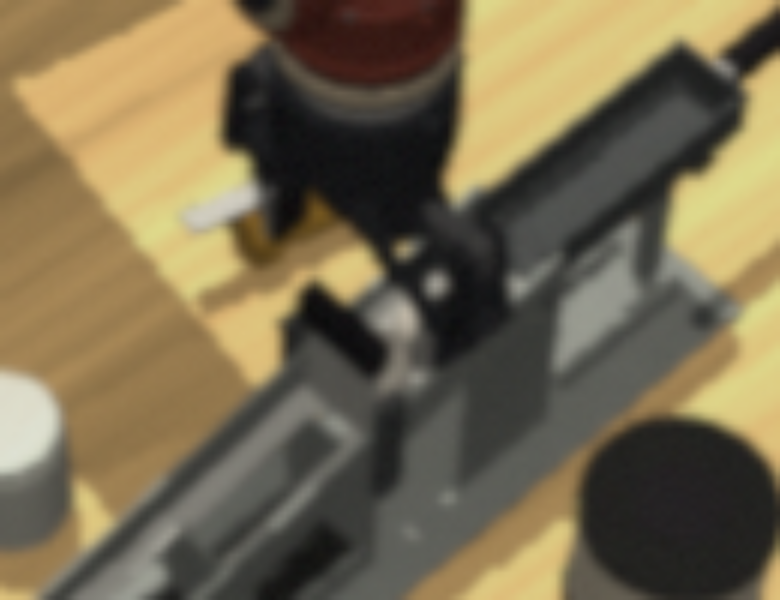

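View pics/top8.png

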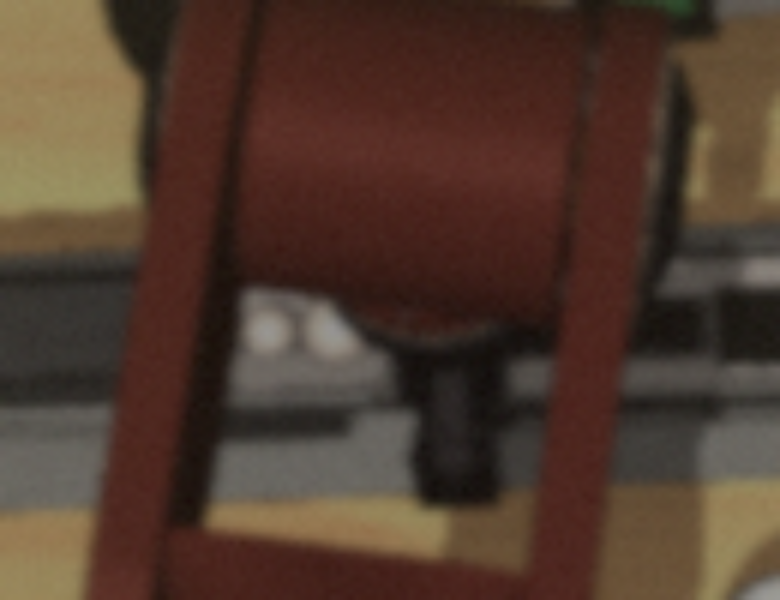

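```bash
python3 -m crank '[[0.003,0,0.008,-5,-1,5,-1],[0,0,0.004,-4,0,6,-1],[0,0,0,0,0,5,-1],[0,0,0,0,0,0,-1],[0,0,0,0,0,0,-1]]';python3 plan.py gate 0.184
```

```text
t: 13.32
tool_pos: [0.5467, -0.0012, 0.3464]
tool_rot: [2.157, 2.273, 0.01]
contact_force: [0.5, -0.1, 0.2]
opening: 0.0854
t 13.3167 pos [ 0.5467 -0.0012  0.3464] open 0.0854 F [ 0.5 -0.1  0.2] q [-0.14 -0.09  1.86  0.    1.37 -0.19]
err tool mm [ 2.  -1.5  7.4] rot [ 0.0103  0.0016 -0.0009]
0 [ 0.01   0.002 -0.001] [ 2.  -1.5  7.4]
```

```bash
python3 -m crank '[[0.008,0.001,0,1.5,-1,4,-1],[0.002,0,0,0,0,3,-1],[0,0,0,0,0,0,-1],[0,0,0,0,0,0,-1]]';python3 plan.py gate 0.184;python3 - <<'E'
from h import *
for c in ['scene']:
    p=eyes.get_image(c); im=p['image'][:,:,::-1]
    u=proj(p,[[.545,.03,.17]])[0]; x,y=int(u[0]),int(u[1]); print(u)
    cv2.imwrite(f'pics/{c}9.png',cv2.resize(im[max(y-50,0):y+50,max(x-65,0):x+65],None,fx=6,fy=6))
E
```

```text
t: 13.65
tool_pos: [0.5456, 0.0001, 0.339]
tool_rot: [2.163, 2.278, -0.001]
contact_force: [0.0, 0.1, 0.2]
opening: 0.0854
t 13.65 pos [5.456e-01 1.000e-04 3.390e-01] open 0.0854 F [0.  0.1 0.2] q [-0.14 -0.09  1.86 -0.    1.37 -0.19]
err tool mm [ 0.6 -0.4 -0. ] rot [-0.0004  0.0005 -0.0015]
0 [-0.     0.    -0.002] [ 0.6 -0.4 -0. ]
[326.868849   222.36036969]
```

View pics/scene9.png

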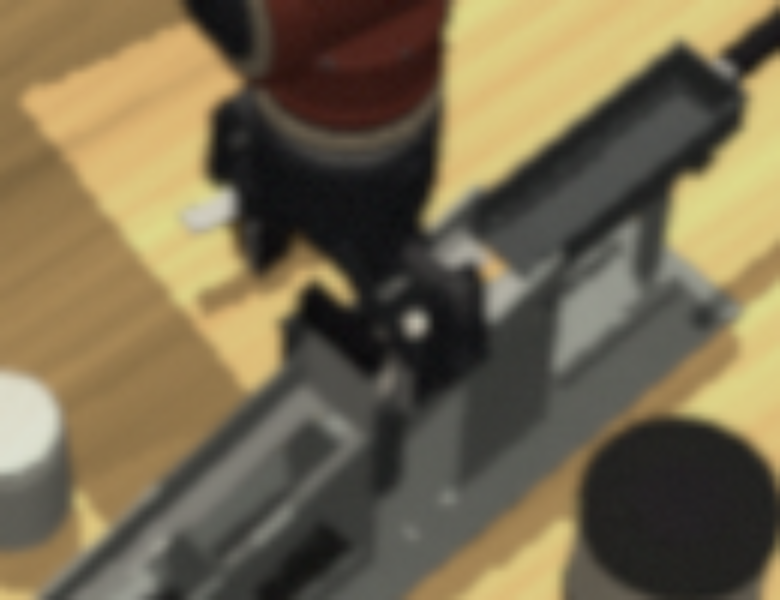

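```bash
python3 -m crank '[[0,0,0,0,0,0,0],[0,0,0,0,0,0,0],[0,0,0,0,0,0,0.3],[0,0,0,0,0,0,1],[0,0,0,0,0,0,1],[0,0,0,0,0,0,1]]' 40;python3 plan.py gate 0.184
```

```text
t: 14.2
tool_pos: [0.5452, 0.0002, 0.3395]
tool_rot: [-2.162, -2.278, 0.003]
contact_force: [-0.6, 0.6, -0.1]
opening: 0.0495
t 14.2 pos [5.452e-01 2.000e-04 3.395e-01] open 0.0495 F [-0.6  0.6 -0.1] q [-0.14 -0.09  1.86 -0.    1.37 -0.19]
err tool mm [0.5 0.  0.5] rot [-0.0023  0.0007 -0.0011]
0 [-0.002  0.001 -0.001] [0.5 0.  0.5]
```

Gripped at 49.5 mm. I lift the gate 42 mm.

```bash
python3 -m crank '[[0,0,0,0,0,-4,1],[0,0,0,0,0,-8,1],[0,0,0,0,0,-8,1],[0,0,0,0,0,-8,1],[0,0,0,0,0,-8,1],[0,0,0,0,0,-5,1],[0,0,0,0,0,0,1],[0,0,0,0,0,0,1]]';python3 plan.py gate 0.226
```

```text
t: 14.87
tool_pos: [0.5451, 0.0002, 0.3833]
tool_rot: [-2.162, -2.278, 0.003]
contact_force: [1.0, -0.2, -4.6]
opening: 0.049
t 14.8667 pos [5.451e-01 2.000e-04 3.833e-01] open 0.049 F [ 1.  -0.2 -4.6] q [-0.14 -0.12  1.82 -0.    1.45 -0.19]
err tool mm [0.5 0.1 2.3] rot [-0.0019  0.0007 -0.0011]
0 [-0.002  0.001 -0.001] [0.5 0.1 2.3]
```

Raised about 44 mm. I wait 3 s, then look.

```bash
for i in 1 2 3 4; do python3 -m crank '[[0,0,0,0,0,0,1],[0,0,0,0,0,0,1],[0,0,0,0,0,0,1],[0,0,0,0,0,0,1],[0,0,0,0,0,0,1],[0,0,0,0,0,0,1],[0,0,0,0,0,0,1],[0,0,0,0,0,0,1]]'|head -1; done;python3 - <<'E'
from h import *
for c,y0 in [('scene',-.05),('top',-.09)]:
    p=eyes.get_image(c); im=p['image'][:,:,::-1]
    u=proj(p,[[.545,y0,.1]])[0]; x,y=int(u[0]),int(u[1]); print(u)
    cv2.imwrite(f'pics/{c}10.png',cv2.resize(im[max(y-60,0):y+60,max(x-80,0):x+80],None,fx=5,fy=5,interpolation=cv2.INTER_CUBIC))
    for n in ['ball_small','ball_medium','ball_large']: print(n,[(np.round(d['centre'],3).tolist(),round(d['confidence'],2)) for d in spotter.mark_of(n,p)[:3]])
E
```

```text
t: 15.53
t: 16.2
t: 16.87
t: 17.53
[303.55340715 252.60955662]
ball_small []
ball_medium [([0.599, -0.289, -0.003], 0.72)]
ball_large [([0.644, 0.394, 0.002], 0.53), ([0.556, -0.196, 0.026], 0.42), ([0.441, -0.112, 0.001], 0.23)]
[351.75974046 241.15853316]
ball_small [([0.548, -0.07, 0.019], 0.58)]
ball_medium []
ball_large [([0.554, -0.202, 0.026], 0.72)]
```

View pics/scene10.png

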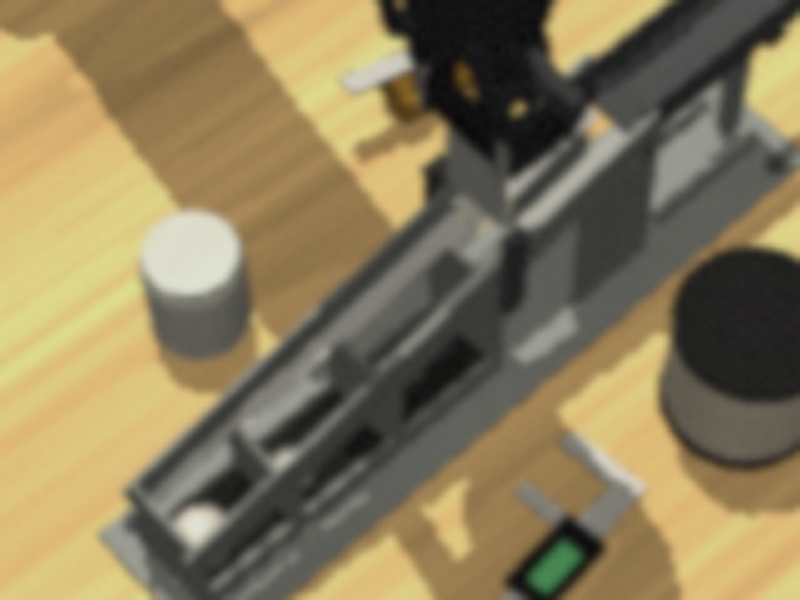

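View pics/top10.png

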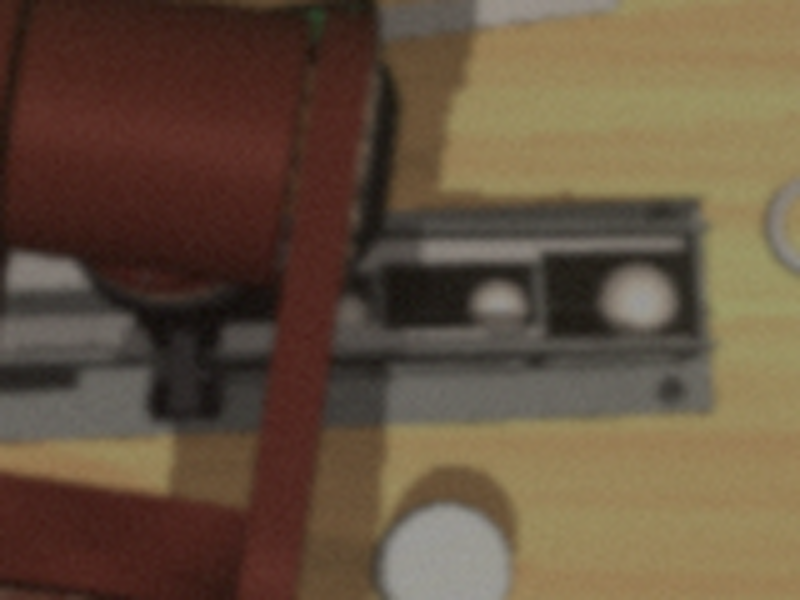

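The three balls show in their pockets at about (350,310), (500,300) and (640,295). Now I push the gate shut.

```bash
python3 -m crank '[[0,0,0,0,0,5,1],[0,0,0,0,0,9,1],[0,0,0,0,0,9,1],[0,0,0,0,0,9,1],[0,0,0,0,0,6,1],[0,0,0,0,0,3,1],[0,0,0,0,0,0,1]]';python3 plan.py gate 0.184 1
```

```text
t: 18.52
tool_pos: [0.545, 0.0002, 0.34]
tool_rot: [-2.163, -2.278, 0.002]
contact_force: [0.5, -0.6, 1.9]
opening: 0.049
t 18.5167 pos [5.45e-01 2.00e-04 3.40e-01] open 0.049 F [ 0.5 -0.6  1.9] q [-0.14 -0.09  1.86 -0.    1.37 -0.19]
err tool mm [0.4 0.2 1. ] rot [-0.0012  0.0009 -0.0011]
0 [-0.001  0.001 -0.001] [0.4 0.2 1. ]
```

```bash
python3 -m crank '[[0,0,0,0,0,1.5,1],[0,0,0,0,0,1.5,1],[0,0,0,0,0,0,1]]';python3 plan.py gate 0.184 1
```

```text
t: 18.77
tool_pos: [0.5452, 0.0003, 0.3396]
tool_rot: [-2.162, -2.278, 0.004]
contact_force: [-0.3, -0.2, -4.1]
opening: 0.0492
t 18.7667 pos [5.452e-01 3.000e-04 3.396e-01] open 0.0492 F [-0.3 -0.2 -4.1] q [-0.14 -0.09  1.86 -0.    1.37 -0.19]
err tool mm [ 0.5 -0.   0.6] rot [-0.0025  0.0008 -0.001 ]
0 [-0.002  0.001 -0.001] [ 0.5 -0.   0.6]
```

The gate is back at its starting height (0.3396 against 0.3395 m). I release, rise and clear the view.

```bash
python3 -m crank '[[0,0,0,0,0,0,0.2],[0,0,0,0,0,0,-0.3],[0,0,0,0,0,0,-1],[0,0,0,0,0,0,-1],[0,0,0,0,0,0,-1],[0,0,0,0,0,-20,-1],[0,0,0,0,0,-35,-1],[0,0,0,0,0,-35,-1]]'; python3 -m crank '[[0,0,0,20,-20,-20,-1],[0,0,0,35,-25,0,-1],[0,0,0,35,-25,0,-1],[0,0,0,35,-25,0,-1],[0,0,0,35,-25,0,-1],[0,0,0,20,0,0,-1],[0,0,0,0,0,0,-1],[0,0,0,0,0,0,-1]]'; python3 - <<'E'
from h import *
for c,y0 in [('scene',0),('top',-.05)]:
    p=eyes.get_image(c); save(p,c+'11f'); im=p['image'][:,:,::-1]
    u=proj(p,[[.545,y0,.1]])[0]; x,y=int(u[0]),int(u[1])
    cv2.imwrite(f'pics/{c}11.png',cv2.resize(im[max(y-60,0):y+60,max(x-80,0):x+80],None,fx=5,fy=5,interpolation=cv2.INTER_CUBIC))
    for n in ['gate_grip','pan_grip','ball_small','ball_medium','ball_large','pocket_small','pocket_medium','pocket_large']: print(n,[(np.round(d['centre'],3).tolist(),round(d['confidence'],2)) for d in spotter.mark_of(n,p)[:2]])
E
```

```text
t: 19.43
tool_pos: [0.5437, 0.0005, 0.4199]
tool_rot: [-2.151, -2.266, 0.022]
contact_force: [0.0, 0.5, 0.9]
opening: 0.0852
t: 20.1
tool_pos: [0.414, 0.1755, 0.4553]
tool_rot: [-2.166, -2.273, -0.005]
contact_force: [0.5, 0.1, 0.1]
opening: 0.0857
gate_grip [([0.685, -0.094, 0.0], 0.51), ([0.546, 0.002, 0.176], 0.49)]
pan_grip [([0.527, 0.28, 0.137], 0.57)]
ball_small []
ball_medium []
ball_large [([0.556, -0.2, 0.028], 0.61), ([0.545, -0.045, 0.008], 0.47)]
pocket_small [([0.546, -0.041, 0.01], 0.62), ([0.549, -0.116, 0.011], 0.59)]
pocket_medium [([0.551, -0.116, 0.011], 0.59)]
pocket_large [([0.558, -0.186, 0.011], 0.9)]
gate_grip [([0.554, -0.137, 0.016], 0.7), ([0.546, 0.003, 0.175], 0.61)]
pan_grip [([0.533, 0.28, 0.14], 0.94)]
ball_small [([0.551, -0.068, 0.018], 0.56)]
ball_medium [([0.553, -0.138, 0.019], 0.47), ([0.395, 0.107, -0.002], 0.3)]
ball_large [([0.557, -0.199, 0.026], 0.61)]
pocket_small [([0.55, -0.04, 0.01], 0.85)]
pocket_medium [([0.55, -0.116, 0.013], 0.72), ([0.547, -0.067, 0.015], 0.41)]
pocket_large [([0.555, -0.189, 0.008], 0.88)]
```

View pics/scene11.png

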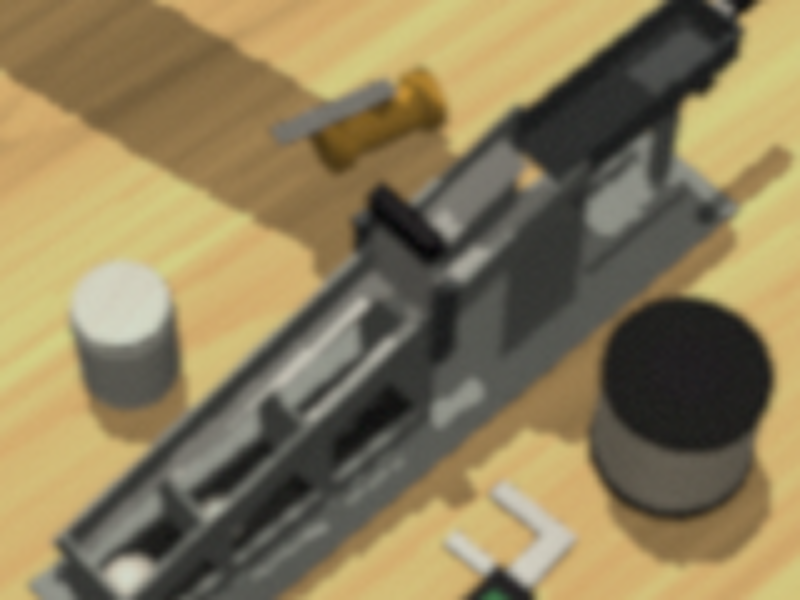

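View pics/top11.png

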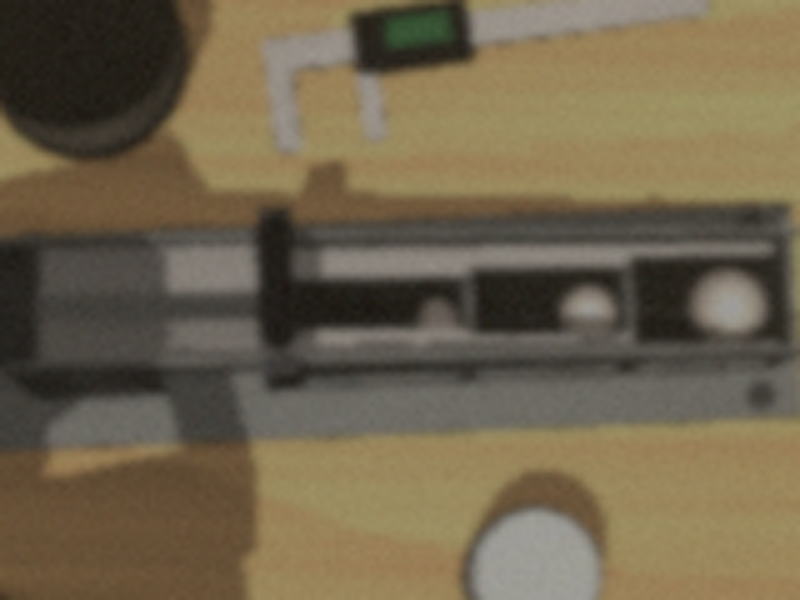

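View pics/scene11f.png

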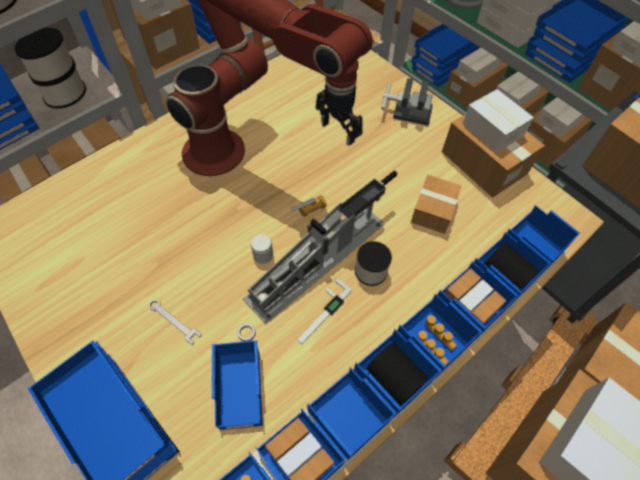

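Each ball is in its own pocket (top crop, x = 437, 588 and 728 px). The head is empty, the gate is shut, the pan is down and the other things are where they were.

```bash
python3 -c "
from station import ctrl
print(ctrl.finish_job())"
```

```text
the job is handed in; nothing more can be done
None
```

The job is done and handed in at about 20 s on the robot's clock. No verdict was reported.

**What I did:** I gripped the pan handle and tilted it slowly to about 0.31 rad; by then all three balls were queued behind the shut gate. I lowered the pan onto its rest and let go. Then I lifted the gate about 44 mm, waited about 2.7 s, pushed it shut and moved the arm clear.

**Last checks:**
- **Balls:** the pictures show one in each pocket, the large one clearest. They lie about 27 mm (small), 22 mm (medium) and 12 mm (large) from the pocket middles along the ramp, inside the 34 mm limit. These positions are good to about 4 mm, so the small ball has the least margin.
- **Gate:** the tool height with the gate pushed down was within 0.1 mm of its height before the lift. The network also puts the grip at 175–176 mm, its shut height.
- **Pan:** the handle is at its rest height, 137–140 mm.
- **Other things:** none looks moved, judging by eye from the before and after pictures.

**Disagreements:** the networks gave some false hits, such as "gate_grip" at the caliper and at the medium ball. They also missed the small and medium balls in the last scene picture. For those two I relied on the top camera, where confidence was about 0.5 and the balls are plainly visible.

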